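# Lock the base collar and start the crank bolt in the fitting stand

### The arm

A 6-joint arm with a two-finger parallel gripper is mounted at the origin on the work surface. World frame = base frame: x ahead of the robot, y to its left, z up, the work surface at z = 0. Lengths are in m, angles in rad, forces in N, time in s.
With the tool pointing down it reaches from about 0.4 to 0.925 m from the base axis. Payload 3.4 kg.
Tool frame: the origin (TCP) lies between the finger pads; the fingertips stand 19 mm ahead of it and the grasp point (between the pads) is the TCP (ctrl.tip_extent is the distance from the TCP to the fingertips, in m); x points along the fingers, y is the direction in which the jaws open and shut, and the axes are right-handed (so a half turn about x gives the same grasp; the last joint's range is limited). The gripper opens to 85 mm and grips with 20 to 120 N. Pads are 22 mm wide; open, the fingers measure 114 mm over their backs; the gripper's body (76 mm by 85 mm) begins 54 mm behind the grasp point. The pads swing forward as they close: fully open they stand 13 mm farther back than shut.
Start: joints at [1.099, 0.307, 1.506, -0, 1.328, -0.073], TCP at [0.223, 0.53, 0.25] pointing down, gripper open.
Joint ranges: [-3.12, 3.12], [-1.05, 2.28], [0.14, 2.33], [-1.42, 4.57], [0.1, 2.73], [-2.68, 2.68]. Speed limits (rad/s): [2.57, 2.57, 3.14, 3.14, 3.14, 3.14].

### API

Orientations are given as a unit quaternion [w, x, y, z].
In Python, from rig import sensors, vision, ctrl gives the robot as it stands. The module is installed in compiled form; this text tells all that it offers.
- The arm moves only by the tool carry_out, never from a script. Its argument "moves" is a list that holds one entry, the list of rows, each a list of 7 numbers: the shift along the tool's x, y, z normalised to -1 to 1, where 1 is 0.04 m, then the turn, a rotation vector about the tool's x, y, z normalised to -1 to 1, where 1 is 10 degrees, then the opening, from -1 (shut) to 1 (fully open). In form: [[[x, y, z, rx, ry, rz, jaw], ...]]. A call has 1 to 20 rows; each row shifts and turns the commanded pose from where the row before left it, along the tool's axes as they then stand; what a row does not reach is not made up. A row lasts 1/8 s, in which the tool goes at most 62.5 mm and 10.7 degrees, less where a joint would pass 70% of its speed; a pose out of reach is approached as far as the arm can. A call with a number of a shift or a turn outside -1 to 1 is refused whole. A call with a gripper value outside its range is refused whole. The fingers move at their own pace and stop on an object; "newtons" is the grip in N (left out, the last holds). Time passes only in rows, so rows that do not move let the fingers close. It gives the time, the measured TCP pose, the force and the opening at its end, in the units of the state.
- sensors.get_obs(): the state, without advancing time (a new reading comes with each control period).
- vision.snapshot(name): name is "scene" or "top" or "wrist"; returns the picture (400x640x3 uint8, red, green, blue); there is no depth.
- vision.camera_info(name): a dict with "K" (3x3 intrinsics, pixels), "T" (4x4, takes a point from camera to world coordinates). Camera axes: x right, y down, z forward; pixel columns grow to the right and rows downward; lengths in m; the calibration is good to about 2 mm. A picture is of the moment at which its call begins: read the wrist's pose just before it. camera_info takes no time and is no camera call; for the wrist camera it gives the pose at the moment of the call.
- ctrl.job_done(): hands the job in, once; it reports no verdict.
The state is a dict: "time_s": time; "joint_positions": joint angles; "dq": joint speeds; "effort": joint torques, N m; "ee_pos": TCP position; "tool_rot": TCP orientation; "ft_force": force on the tool from outside, world axes, zero at the start; "moment": the same for the moment, N m; "grip_width": finger opening in m.
Only numpy, scipy, OpenCV 4.12 (cv2) and the standard library are available. Lean on these libraries where they do the work, as an engineer would, in place of code of your own. Each camera call takes 0.05 s, during which the arm holds its last target.

### The job

On the fitting stand, swing the brass collar round by the upright walnut post on its lug until the lug lies straight over the fixed steel tongue (the locked mark). Then take the walnut grip of the crank bolt, turn the bolt backward (anticlockwise seen from above) until you feel it drop by one thread, and then turn it forward (clockwise) one full turn so that it is started. Finish still gripping the crank grip, holding the bolt there; leave the other things on the bench where they are.

Things in the scene. Friction and masses are not known exactly. Their poses are not given: they have to be found in the camera images.
- bolt_axis (a point): point on the vertical axis of the fitting stand (about which collar and crank bolt both turn), at the top of its 64 mm wide steel boss, 100 mm above the bench. The stand is fixed to the bench; its place and yaw vary. Its round base is 170 mm wide and 14 mm high
- locked_mark (a point): top of the small steel pointer that stands up (to 44 mm above the bench) at the outer end of the fixed steel tongue, 149 mm out from the bolt axis. The tongue is a radial bar 22 mm wide and 14 mm high on the base; the collar is locked when its lug lies straight over the tongue, post, pointer and bolt axis then being in one vertical plane
- collar_post (a point): centre of the upright walnut post (22 mm wide, 54 mm tall, centre 67 mm above the bench) that stands on the brass collar's lug, 115 mm from the bolt axis; the lug's top is 40 mm above the bench. It swings with the collar about the bolt axis and stays where it is left (about 2 N at the post moves it)
- collar (a joint): turn of the brass collar (116 mm wide, 28 mm tall) about the bolt axis in rad, growing anticlockwise seen from above; 0.9 at the locked mark, end stops at -0.1 and 1.4; it starts between 0 and 0.4
- crank_grip: walnut grip of the crank: an upright sleeve 23 mm wide and 50 mm tall, origin at its centre, 48 mm from the bolt axis, 180 mm above the bench less the bolt depth when at rest. It spins freely on its pin, so a hand can carry it round the axis without turning. Its foot floats 8 mm above the flat crank arm at rest; nothing stands higher than the sleeve, and the collar's post stays below the crank
- bolt (a joint): turn of the crank bolt about the bolt axis in rad, growing forward (clockwise seen from above); it turns freely with about 2 N at the grip; the starting angle varies
- bolt_depth (a joint): how far the bolt has sunk in m (0 = highest). Right-hand thread, 8 mm per turn: turned backward the bolt rises slowly and, at an unmarked place 0.1 to 0.55 turn back from the start, drops 8 mm at once on to the thread, to about 8 mm; from there it sinks 8 mm per turn forward. Driven forward before that drop it jams within a turn
- bell_mid (a point): half-way up a tarnished brass hand bell, 72 mm wide, 86 mm tall, loose bystander beside the stand
- cup_mid (a point): half-way up a green glazed ceramic bearing cup, 64 mm wide, 50 mm tall, loose bystander
- handle_mid (a point): half-way up a spare walnut handle standing on the bench, 30 mm wide, 62 mm tall, loose bystander
- spacer_mid (a point): half-way up a brass spacer ring lying flat, 56 mm wide, 16 mm tall, loose bystander
- driver: screwdriver lying on the bench, loose bystander
- pan: shallow copper pan, 156 mm wide, 28 mm tall, under the lower end of the tin chute, bystander; origin under its centre
- grip_slide (a joint): how far the crank grip has slid up its pin in m: about 0 at rest, end stops at -0.007 and 0.022, centred by a weak spring of 200 N/m. So while the grip is held at one height the bolt can rise a little and sink by its own weight (about 5 N), and its drop is felt as an added downward pull of about 1.6 N on the hand
Mind the look-alikes: they are no part of the job. Leave any white look-alike of the part that bears bolt_axis alone.

How it is judged:
On the way, in this order (a step that is already met when the one before it is completed fails the run):
1. the collar's lug is over the steel tongue, within 0.12 rad, and let go (value of joint collar between 0.78 and 1.02 rad and contact force between the fingers and anything else below 0.2 N), for 0.2 s.
2. the bolt has been turned backward until it dropped on to the thread (depth over 6.5 mm) (value of joint bolt_depth above 0.0065 m), for 0.05 s.
At the end, for the whole second after the job is handed in: The collar is at its locked mark within 0.12 rad, the bolt stands one turn into its thread (depth 14.2 to 17.6 mm, that is 0.78 to 1.2 turn forward of the drop) and does not turn, and the fingers still grip the walnut crank grip with over 1 N (value of joint collar between 0.78 and 1.02 rad and value of joint bolt_depth between 0.0142 and 0.0176 m and velocity of joint bolt between -0.15 and 0.15 rad/s and contact force between the fingers and crank_grip above 1 N); the arm keeps its last pose, push and grip.
It fails at once if the bolt is driven more than about 1.4 turns into the thread (value of joint bolt_depth above 0.0195 m).
It fails at once if a bystander is moved by more than 30 mm (distance of any of bell_mid, cup_mid, handle_mid, spacer_mid, driver, pan from where it was at the start of the episode above 0.03 m).
It also fails if it takes over 72 s, if anything falls off the work surface, if the arm or the gripper's body presses on something with over 40 N, if the wrist force passes 120 N, or if a joint passes its speed limit or range.

## Working session

There is one attempt and no reset: what is moved stays moved. The work goes in short steps, Python scripts to look and compute and a tool call to move; the robot and the scene stay as the last step left them, time stands still between calls to the robot, and variables do not carry over. Pictures are saved under pics/ and viewed, and the job is handed in when it is done.

Besides the shell and the picture viewer there is one more tool, called after "Emit:" in YAML: its name, and indented under it one key for each argument. carry_out: Moves the arm, as the interface text tells. Its arguments: {"type":"object","properties":{"moves":{"type":"array"},"newtons":{"type":"number"}},"required":["moves"]}

```bash
mkdir -p pics
python3 - <<'E'
from rig import sensors, vision, ctrl
import cv2
print(sensors.get_obs())
for n in ("scene","top","wrist"):
    c=vision.camera_info(n);print(n,c["K"].tolist(),c["T"].round(4).tolist())
    cv2.imwrite(f"pics/{n}0.png",vision.snapshot(n)[:,:,::-1])
E
```

```text
{'time_s': 0.0, 'joint_positions': array([ 1.09851691e+00,  3.07543680e-01,  1.50765016e+00,  1.75208047e-05,
        1.32838172e+00, -7.35068028e-02]), 'dq': array([-0.00053533, -0.00027186, -0.00012826, -0.00076979,  0.00154817,
       -0.00241231]), 'effort': array([ 1.80121929e-04, -4.57548702e+01, -2.51921511e+01, -2.24491009e-04,
        1.36538697e-02, -5.13434458e-06]), 'ee_pos': array([0.22299346, 0.5293031 , 0.24940654]), 'tool_rot': array([ 0.69290243,  0.139383  ,  0.69329191, -0.14073   ]), 'ft_force': array([-0.45626503, -0.07611098,  0.12131492]), 'moment': array([-0.0027967 , -0.01085546,  0.0266643 ]), 'grip_width': 0.08540490671836942}
scene [[425.57114562825797, 0.0, 315.28466358645323], [0.0, 425.57114562825797, 200.83175781761815], [0.0, 0.0, 1.0]] [[-0.0514, 0.55, -0.8336, 1.3496], [0.9987, 0.034, -0.0391, 0.0688], [0.0068, -0.8345, -0.551, 0.6628], [0.0, 0.0, 0.0, 1.0]]
top [[398.8124103834958, 0.0, 319.90190247900625], [0.0, 398.8124103834958, 197.4523187915369], [0.0, 0.0, 1.0]] [[0.0231, -0.9985, 0.0487, 0.4796], [-0.9996, -0.0222, 0.0191, 0.0333], [-0.018, -0.0491, -0.9986, 1.3149], [0.0, 0.0, 0.0, 1.0]]
wrist [[333.85750911185346, 0.0, 321.51700152547863], [0.0, 333.85750911185346, 195.42184145041236], [0.0, 0.0, 1.0]] [[0.3881, 0.8881, 0.2464, 0.1611], [0.9216, -0.3732, -0.1063, 0.5568], [-0.0025, 0.2683, -0.9633, 0.3723], [0.0, 0.0, 0.0, 1.0]]
```

View pics/scene0.png

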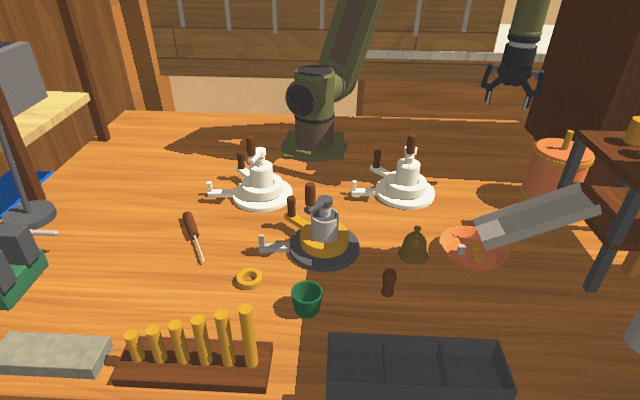

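View pics/top0.png

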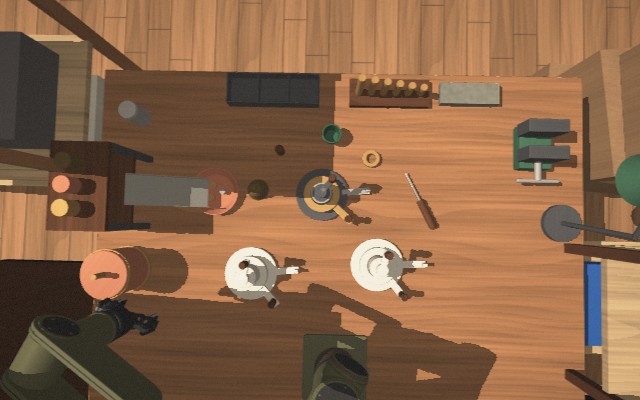

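View pics/wrist0.png

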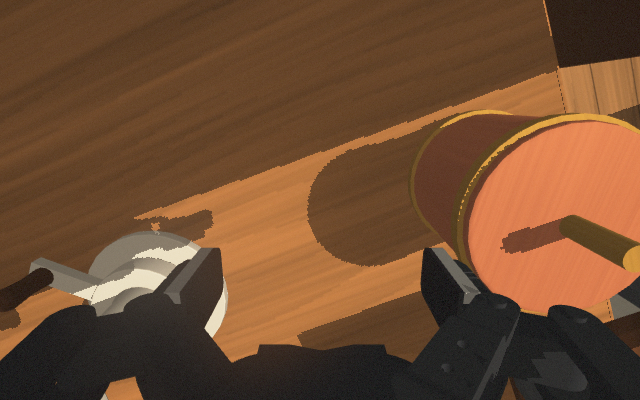

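Run:
```python
import cv2
a=cv2.imread("pics/top0.png")[150:250,280:400];cv2.imwrite("pics/tc.png",cv2.resize(a,None,fx=6,fy=6,interpolation=cv2.INTER_CUBIC))
a=cv2.imread("pics/scene0.png")[170:280,240:380];cv2.imwrite("pics/sc.png",cv2.resize(a,None,fx=5,fy=5,interpolation=cv2.INTER_CUBIC))
```

```text
(no output)
```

View pics/tc.png

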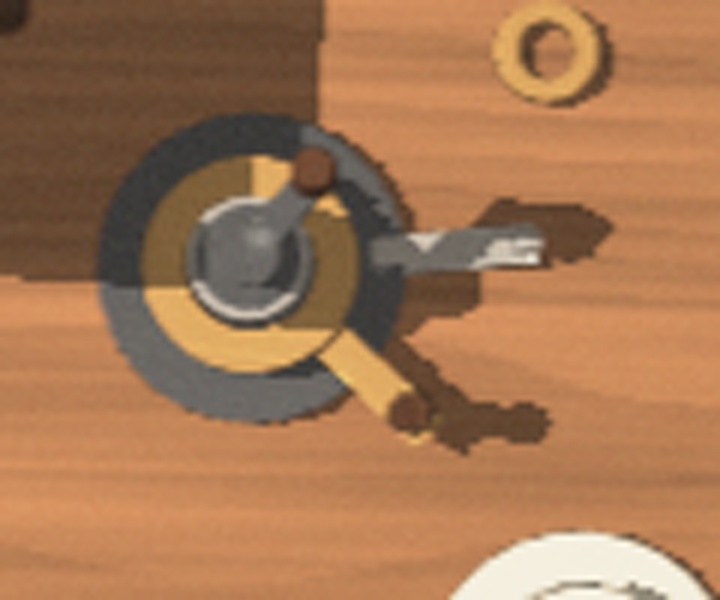

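View pics/sc.png

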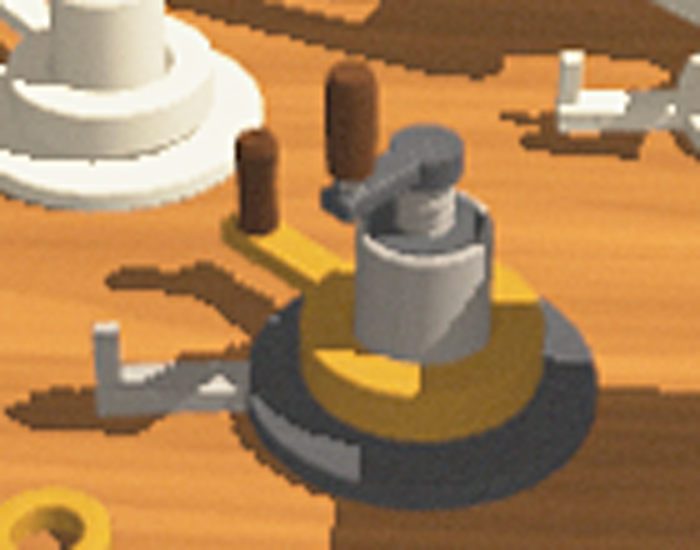

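```bash
cat > h.py <<'E'
import numpy as np
from rig import sensors, vision, ctrl
def at(n,px,z,ci=None):
    c=ci or vision.camera_info(n); K,T=c["K"],c["T"]
    d=T[:3,:3]@np.linalg.solve(K,[px[0],px[1],1]); o=T[:3,3]
    return (o+d*(z-o[2])/d[2])[:2]
def proj(n,p,ci=None):
    c=ci or vision.camera_info(n); K,T=c["K"],c["T"]
    q=K@(T[:3,:3].T@(np.array(p)-T[:3,3])); return q[:2]/q[2]
E
python3 - <<'E'
from h import *
t=lambda x,y:(280+x/6,150+y/6)
s=lambda x,y:(240+x/5,170+y/5)
def show(l,n,p,z): print(l,n,at(n,p,z).round(4))
show("base","top",t(251.5,268),.014)
show("boss","top",t(250,260),.100)
show("grip","top",t(313,166),.205); show("grip","scene",s(352,68),.205)
show("post","top",t(410,407),.094); show("post","scene",s(257,133),.094)
show("ptr","top",t(532,236),.044);show("ptr","top",t(532,260),.044);show("ptr","scene",s(106,328),.044)
show("boss","scene",s(425,232),.100)
A=at("top",t(251.5,268),.014)
for n,p,z in(("post",t(410,407),.094),("ptr",t(535,245),.044),("grip",t(313,166),.205)):
    d=at("top",p,z)-A; print(n,np.hypot(*d),np.arctan2(d[1],d[0]))
E
```

```text
base top [0.5523 0.0518]
boss top [0.5516 0.0514]
grip top [0.5898 0.0215]
grip scene [0.5927 0.0228]
post top [ 0.4788 -0.0316]
post scene [ 0.4739 -0.0312]
ptr top [ 0.5709 -0.0972]
ptr top [ 0.5582 -0.0975]
ptr scene [ 0.5691 -0.0941]
boss scene [0.561  0.0542]
post 0.11120172733063395 -2.2932565875893216
ptr 0.15132862883829237 -1.4789079167748418
grip 0.04816091503417909 -0.6788765382120999
```

```bash
cat >> h.py <<'E'
from scipy.spatial.transform import Rotation as R
def state():
    o=sensors.get_obs(); q=o["tool_rot"]; r=R.from_quat(np.roll(q,-1)); return o,r
def rep():
    o,r=state(); M=r.as_matrix()
    print("t",round(o["time_s"],3),"p",o["ee_pos"].round(4),"f",o["ft_force"].round(2),"w",round(o["grip_width"],4),"jawyaw",round(np.arctan2(M[1,1],M[0,1]),3),"x",M[:,0].round(3),"y",M[:,1].round(3),"z",M[:,2].round(3))
def goto(p,yaw=None,p0=None,r0=None):
    """shift in tool axes(units .04) and turn (units 10deg) to tool-down pose with jaw yaw"""
    o,r=state(); p0=o["ee_pos"] if p0 is None else p0; r=r0 or r
    print("dtool units",(r.inv().apply(np.array(p)-p0)/.04).round(2))
    if yaw is not None:
        for y in(yaw,yaw+np.pi):
            ya=np.array([np.cos(y),np.sin(y),0]); x=np.array([0,0,-1.]); T=R.from_matrix(np.c_[x,ya,np.cross(x,ya)])
            print("  turn units yaw",round(y,2),((r.inv()*T).as_rotvec()/np.radians(10)).round(2))
E
python3 - <<'E'
from h import *
rep(); goto([.45,.2,.26],-.74); goto([.476,-.032,.26],-.74)
E
```

```text
t 0.15 p [0.2231 0.5294 0.2496] f [0.82 1.03 0.04] w 0.0859 jawyaw 1.172 x [-0.001 -0.001 -1.   ] y [ 0.388  0.922 -0.002] z [ 0.922 -0.388 -0.   ]
dtool units [-0.25 -5.39  8.43]
  turn units yaw -0.74 [1.096e+01 1.000e-02 1.000e-02]
  turn units yaw 2.4 [-7.04 -0.01  0.01]
dtool units [ -0.25 -10.48  11.28]
  turn units yaw -0.74 [1.096e+01 1.000e-02 1.000e-02]
  turn units yaw 2.4 [-7.04 -0.01  0.01]
```

Emit:
carry_out:
  moves:
    - [[-0.03,-0.54,0.84,0,0,0,1],[-0.03,-0.54,0.84,0,0,0,1],[-0.03,-0.54,0.84,0,0,0,1],[-0.03,-0.54,0.84,0,0,0,1],[-0.03,-0.54,0.84,0,0,0,1],[-0.03,-0.54,0.84,0,0,0,1],[-0.03,-0.54,0.84,0,0,0,1],[-0.03,-0.54,0.84,0,0,0,1],[-0.03,-0.54,0.84,0,0,0,1],[-0.03,-0.54,0.84,0,0,0,1],[0,-0.73,0.41,0,0,0,1],[0,-0.73,0.41,0,0,0,1],[0,-0.73,0.41,0,0,0,1],[0,-0.73,0.41,0,0,0,1],[0,-0.73,0.41,0,0,0,1],[0,-0.73,0.41,0,0,0,1],[0,-0.73,0.41,0,0,0,1]]

```text
time_s: 2.28
ee_pos: [0.4753, -0.0336, 0.2621]
tool_rot: [0.693, 0.14, 0.693, -0.14]
ft_force: [-0.0, 0.0, 0.3]
grip_width: 0.0853
```

Emit:
carry_out:
  moves:
    - [[0,0,0,0.92,0,0,1],[0,0,0,0.92,0,0,1],[0,0,0,0.92,0,0,1],[0,0,0,0.92,0,0,1],[0,0,0,0.92,0,0,1],[0,0,0,0.92,0,0,1],[0,0,0,0.92,0,0,1],[0,0,0,0.92,0,0,1],[0,0,0,0.92,0,0,1],[0,0,0,0.92,0,0,1],[0,0,0,0.92,0,0,1],[0,0,0,0.84,0,0,1],[0,0,0,0,0,0,1],[0,0,0,0,0,0,1]]

```text
time_s: 4.03
ee_pos: [0.4753, -0.0326, 0.2622]
tool_rot: [-0.286, -0.647, -0.286, 0.647]
ft_force: [0.2, -0.0, 0.7]
grip_width: 0.0852
```

Run:
```python
from h import *
import cv2
rep(); goto([.476,-.032,.26],-.74)
c=vision.camera_info("wrist"); cv2.imwrite("pics/w1.png",vision.snapshot("wrist")[:,:,::-1])
import pickle; pickle.dump(c,open("w1.pkl","wb"))
for p in ([.553,.052,.1],[.592,.0225,.205],[.476,-.032,.094],[.567,-.096,.044]): print(p,proj("wrist",p,c))
```

```text
t 4.025 p [ 0.4753 -0.0326  0.2622] f [ 0.2  -0.03  0.72] w 0.0852 jawyaw -0.738 x [-0.  0. -1.] y [ 0.74  -0.673 -0.   ] z [-0.673 -0.74   0.   ]
dtool units [ 0.05  0.   -0.02]
  turn units yaw -0.74 [0.01 0.   0.  ]
  turn units yaw 2.4 [-17.99  -0.     0.  ]
[0.553, 0.052, 0.1] [322.25237344  41.60766317]
[0.592, 0.0225, 0.205] [424.60042798  -7.01958429]
[0.476, -0.032, 0.094] [321.67991642 181.29455977]
[0.567, -0.096, 0.044] [429.02323146 157.03980258]
```

View pics/w1.png

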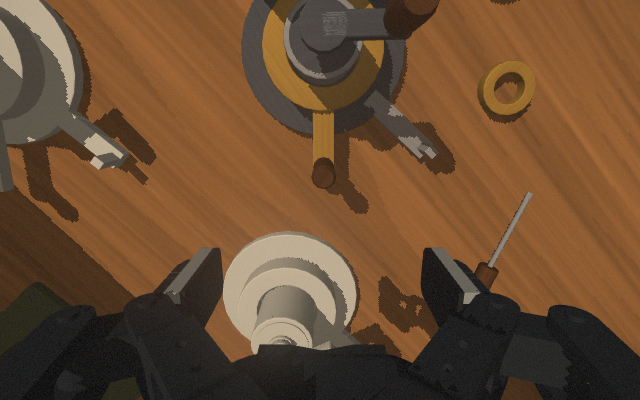

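Run:
```python
from h import *
import cv2,pickle
c=pickle.load(open("w1.pkl","rb"))
a=cv2.imread("pics/w1.png")[0:200,230:470];cv2.imwrite("pics/w1c.png",cv2.resize(a,None,fx=3,fy=3,interpolation=cv2.INTER_CUBIC))
a=cv2.imread("pics/top0.png")[225:310,220:440];cv2.imwrite("pics/tw.png",cv2.resize(a,None,fx=3.6,fy=3.6,interpolation=cv2.INTER_CUBIC))
for l,p,z in(("base",(378,265),.014),("grip",(389,254),.205),("post",(404,295),.094),("base",(251,273),.014),("grip",(244,265),.205),("post",(273,302),.094)): print(l,at("top",p,z))
```

```text
base [ 0.32877    -0.13461226]
grip [ 0.38180796 -0.1397457 ]
post [ 0.25013486 -0.203973  ]
base [0.29258933 0.27612262]
grip [0.34153964 0.26063609]
post [0.21859897 0.19150889]
```

View pics/w1c.png

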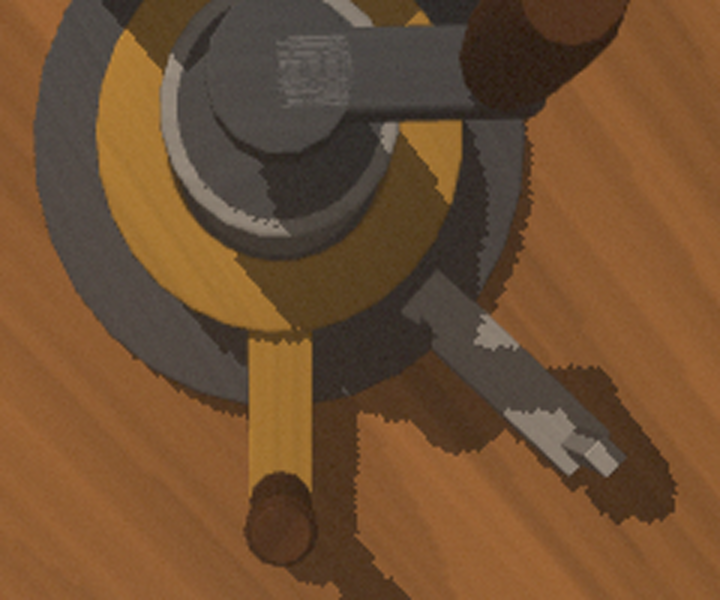

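View pics/tw.png

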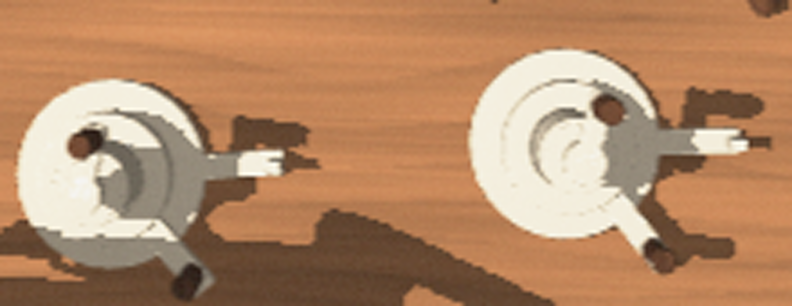

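Run:
```python
from h import *
import pickle
c=pickle.load(open("w1.pkl","rb"))
f=lambda x,y:(230+x/3,y/3)
for l,p,z in(("post",f(281,530),.094),("colledge",f(280,332),.041),("ptr",f(603,458),.044),("boss l",f(162,100),.1),("boss r",f(398,100),.1),("boss low",f(280,237),.1)): print(l,at("wrist",p,z,c).round(4))
```

```text
post [ 0.4802 -0.0301]
colledge [0.5177 0.0112]
ptr [ 0.5712 -0.0938]
boss l [0.5349 0.0765]
boss r [0.5803 0.0352]
boss low [0.535  0.0308]
```

Emit:
carry_out:
  moves:
    - [[0,0,0,-0.9,0,0,0.2],[0,0,0,-0.9,0,0,0.2],[0,0,0,-0.9,0,0,0.2],[0,0,0,-0.9,0,0,0.2],[0,0,0,-0.9,0,0,0.2],[0,0,0,-0.9,0,0,0.2],[0,0,0,-0.9,0,0,0.2],[0,0,0,-0.9,0,0,0.2],[0,0,0,-0.9,0,0,0.2],[0,0,0,-0.9,0,0,0.2],[0,0,0,0,0,0,0.2]]

```text
time_s: 5.45
ee_pos: [0.4755, -0.0326, 0.2623]
tool_rot: [0.659, 0.256, 0.659, -0.256]
ft_force: [-0.2, -0.3, 0.9]
grip_width: 0.0511
```

Run:
```python
from h import *
rep(); goto([.479,-.0305,.085],.835)
```

```text
t 5.45 p [ 0.4755 -0.0326  0.2623] f [-0.22 -0.28  0.85] w 0.0511 jawyaw 0.829 x [-0. -0. -1.] y [ 0.675  0.737 -0.   ] z [ 0.737 -0.675 -0.   ]
dtool units [4.43 0.1  0.03]
  turn units yaw 0.83 [-0.03 -0.    0.  ]
  turn units yaw 3.98 [17.97  0.    0.  ]
```

Emit:
carry_out:
  moves:
    - [[0.9,0.1,0.03,0,0,0,0.2],[0.9,0,0,0,0,0,0.2],[0.9,0,0,0,0,0,0.2],[0.9,0,0,0,0,0,0.2],[0.6,0,0,0,0,0,0.2],[0.23,0,0,0,0,0,0.2],[0,0,0,0,0,0,0.2]]

```text
time_s: 6.32
ee_pos: [0.4791, -0.0304, 0.0849]
tool_rot: [0.659, 0.256, 0.659, -0.256]
ft_force: [-0.5, 0.8, -0.2]
grip_width: 0.051
```

Run:
```python
from h import *
import cv2
rep()
cv2.imwrite("pics/w2.png",vision.snapshot("wrist")[:,:,::-1])
```

```text
t 6.325 p [ 0.4791 -0.0304  0.0849] f [-0.54  0.82 -0.18] w 0.051 jawyaw 0.829 x [-0.001  0.    -1.   ] y [ 0.676  0.737 -0.   ] z [ 0.737 -0.676 -0.001]
```

View pics/w2.png

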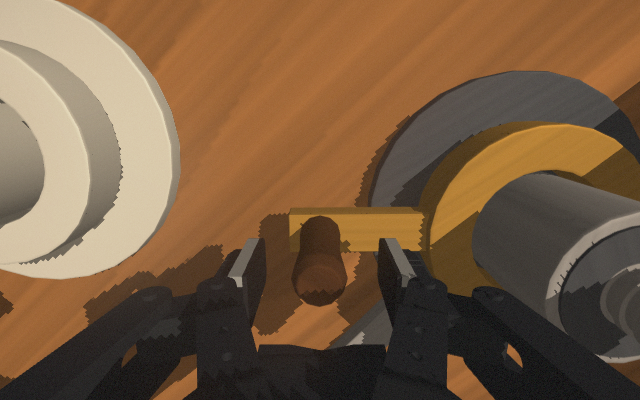

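Emit:
carry_out:
  moves:
    - [[0,0,0,0,0,0,-1],[0,0,0,0,0,0,-1],[0,0,0,0,0,0,-1],[0,0,0,0,0,0,-1],[0,0,0,0,0,0,-1],[0,0,0,0,0,0,-1]]
  newtons: 25

```text
time_s: 7.12
ee_pos: [0.4786, -0.0315, 0.0863]
tool_rot: [0.66, 0.255, 0.659, -0.256]
ft_force: [-2.8, -4.2, 4.6]
grip_width: 0.0213
```

Run:
```python
from h import *
rep()
# arc: chord for n steps with rotation, in tool axes at each step
n=10; th=.825; d=th/n
# jaw y points inward (+y to axis); motion tangential = anticlockwise
o,r=state(); A=np.array([.556,.054]); P=o["ee_pos"][:2]
print("radius",np.hypot(*(P-A)),"ang",np.arctan2(*(P-A)[::-1]))
print("step mm tangential",.115*np.sin(d)/.04,"inward",.115*(1-np.cos(d))/.04,"rx",-d/np.radians(10))
```

```text
t 7.125 p [ 0.4786 -0.0315  0.0863] f [-2.83 -4.21  4.61] w 0.0213 jawyaw 0.831 x [ 0.    -0.002 -1.   ] y [ 0.674  0.738 -0.001] z [ 0.738 -0.674  0.001]
radius 0.11529845447934524 ang -2.3061809653880334
step mm tangential 0.23691853197918558 inward 0.009778436280219044 rx -0.47269018098292914
```

Emit:
carry_out:
  moves:
    - [[0,0.01,0.237,-0.47,0,0,-1],[0,0.01,0.237,-0.47,0,0,-1],[0,0.01,0.237,-0.47,0,0,-1],[0,0.01,0.237,-0.47,0,0,-1],[0,0.01,0.237,-0.47,0,0,-1]]

```text
time_s: 7.75
ee_pos: [0.5192, -0.0551, 0.0863]
tool_rot: [0.698, 0.115, 0.698, -0.116]
ft_force: [-2.1, -0.9, 4.7]
grip_width: 0.0211
```

Emit:
carry_out:
  moves:
    - [[0,0.01,0.237,-0.47,0,0,-1],[0,0.01,0.237,-0.47,0,0,-1],[0,0.01,0.237,-0.47,0,0,-1],[0,0.01,0.237,-0.47,0,0,-1],[0,0.01,0.237,-0.48,0,0,-1],[0,0,0,0,0,0,-1],[0,0,0,0,0,0,-1]]

```text
time_s: 8.62
ee_pos: [0.5675, -0.0605, 0.0863]
tool_rot: [0.708, -0.029, 0.705, 0.028]
ft_force: [0.3, 0.3, 6.0]
grip_width: 0.021
```

Run:
```python
from h import *
import cv2
rep()
o,r=state(); P=o["ee_pos"][:2]
for A in([.556,.054],[.5575,.055],[.553,.052]):
  A=np.array(A);print("radius",np.hypot(*(P-A)),"ang",np.arctan2(*(P-A)[::-1]))
cv2.imwrite("pics/w3.png",vision.snapshot("wrist")[:,:,::-1])
a=vision.snapshot("top")[150:250,280:400,::-1];cv2.imwrite("pics/t3.png",cv2.resize(a,None,fx=6,fy=6,interpolation=cv2.INTER_CUBIC))
a=vision.snapshot("scene")[170:280,240:380,::-1];cv2.imwrite("pics/s3.png",cv2.resize(a,None,fx=5,fy=5,interpolation=cv2.INTER_CUBIC))
```

```text
t 8.625 p [ 0.5675 -0.0605  0.0863] f [0.26 0.29 5.96] w 0.021 jawyaw 1.651 x [ 0.003 -0.001 -1.   ] y [-0.08   0.997 -0.001] z [0.997 0.08  0.003]
radius 0.11505841151015869 ang -1.4709071532134448
radius 0.11591477835859744 ang -1.4846439353380045
radius 0.11341226782794495 ang -1.442824560196673
```

View pics/s3.png

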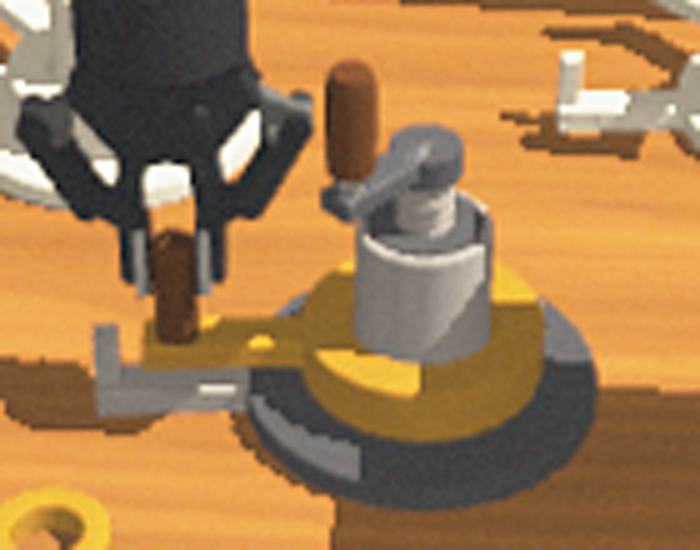

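View pics/w3.png

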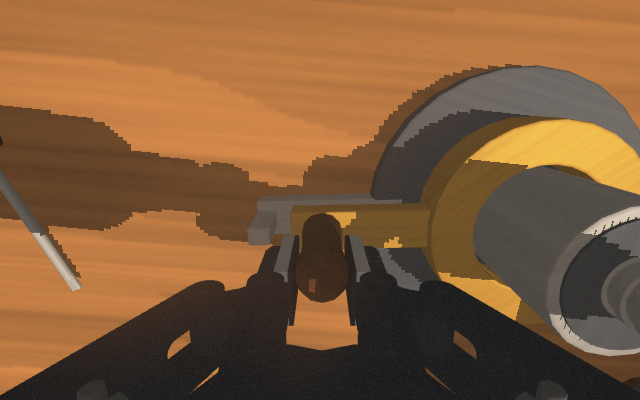

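Run:
```python
from h import *
import cv2
a=cv2.imread("pics/w3.png")[170:320,220:460];cv2.imwrite("pics/w3c.png",cv2.resize(a,None,fx=3.3,fy=3.3,interpolation=cv2.INTER_CUBIC))
```

```text
(no output)
```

View pics/w3c.png

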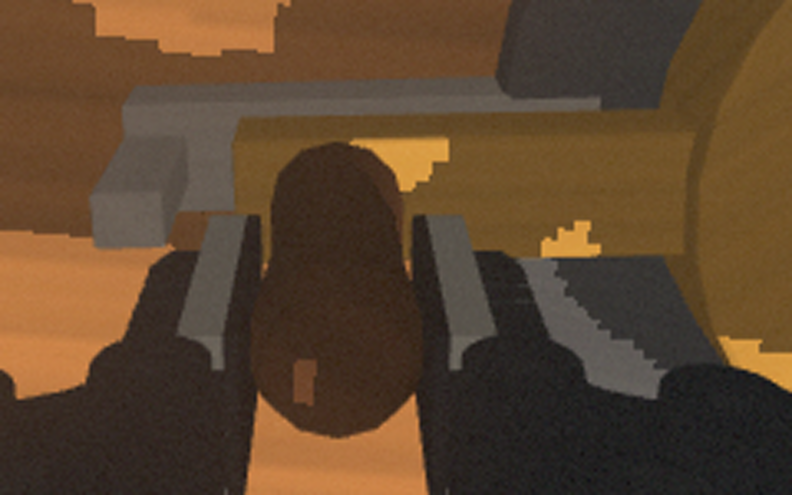

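View pics/t3.png

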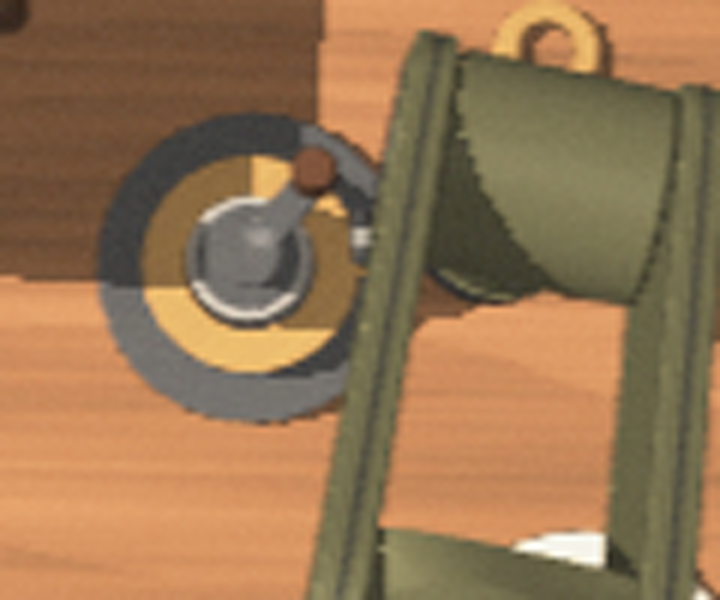

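Emit:
carry_out:
  moves:
    - [[0,0,0,0,0,0,0.2],[0,0,0,0,0,0,0.2],[0,0,0,0,0,0,0.2],[0,0,0,0,0,0,0.2],[-0.4,0,0,0,0,0,0.2],[-0.8,0,0,0,0,0,0.2],[-0.8,0,0,0,0,0,0.2],[-0.8,0,0,0,0,0,0.2],[-0.8,0,0,0,0,0,0.2],[-0.8,0,0,0,0,0,0.2],[0,0,0,0,0,0,0.2],[0,0,0,0,0,0,0.2]]

```text
time_s: 10.28
ee_pos: [0.5659, -0.0602, 0.2611]
tool_rot: [0.706, -0.029, 0.707, 0.029]
ft_force: [-0.2, -0.1, -1.0]
grip_width: 0.0512
```

Run:
```python
from h import *
import cv2,pickle
rep()
c=vision.camera_info("wrist");pickle.dump(c,open("w4.pkl","wb"))
cv2.imwrite("pics/w4.png",vision.snapshot("wrist")[:,:,::-1])
a=vision.snapshot("scene")[150:280,220:380,::-1];cv2.imwrite("pics/s4.png",cv2.resize(a,None,fx=4.5,fy=4.5,interpolation=cv2.INTER_CUBIC))
```

```text
t 10.275 p [ 0.5659 -0.0602  0.2611] f [-0.16 -0.15 -0.99] w 0.0512 jawyaw 1.652 x [-0.  0. -1.] y [-0.081  0.997  0.   ] z [ 0.997  0.081 -0.   ]
```

View pics/w4.png

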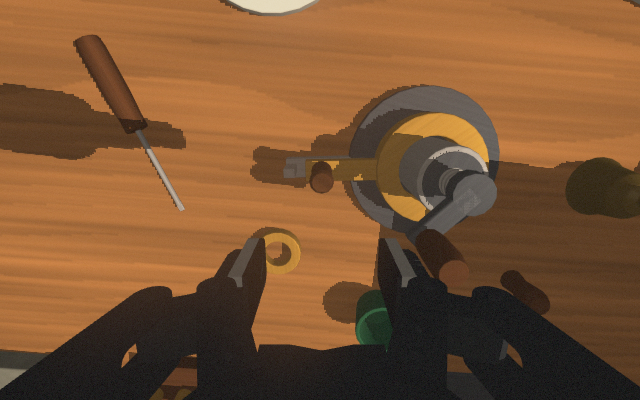

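View pics/s4.png

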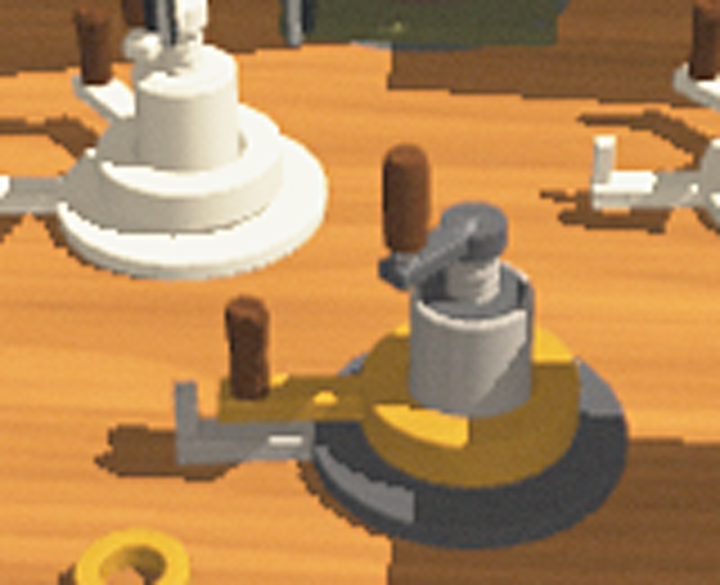

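Run:
```python
from h import *
import cv2,pickle
c=pickle.load(open("w4.pkl","rb"))
a=cv2.imread("pics/w4.png")[70:300,270:510];cv2.imwrite("pics/w4c.png",cv2.resize(a,None,fx=2.6,fy=2.6,interpolation=cv2.INTER_CUBIC))
```

```text
(no output)
```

View pics/w4c.png

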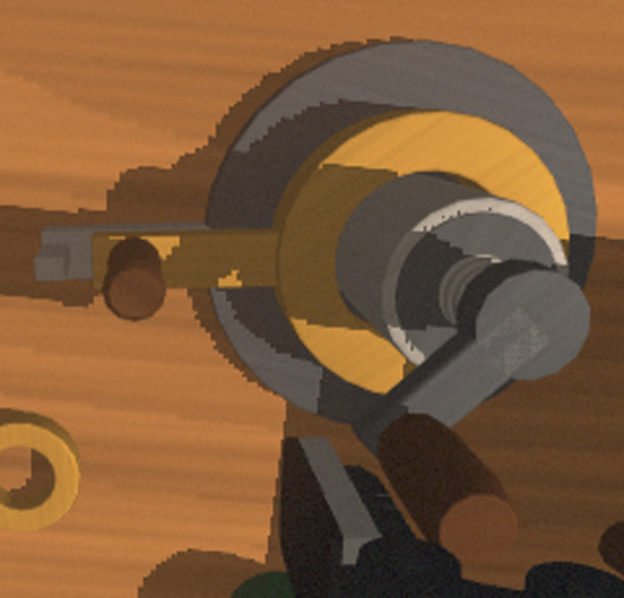

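Run:
```python
from h import *
import cv2,pickle
c=pickle.load(open("w4.pkl","rb"))
D={}
for l,p,z in(("grip",(453.8,275.4),.205),("post",(322.3,182.7),.094),("ptr",(289.2,172.7),.044),("boss",(453.1,178.8),.1)): D[l]=at("wrist",p,z,c); print(l,D[l].round(4))
for A in([.556,.054],D["boss"]):
  for k in("grip","post","ptr"): d=D[k]-A; print(k,np.hypot(*d).round(4),np.arctan2(d[1],d[0]).round(3))
rep(); goto([.593,.0235,.255])
```

```text
grip [0.5912 0.0217]
post [ 0.5673 -0.0588]
ptr [ 0.5713 -0.0928]
boss [0.5531 0.0543]
grip 0.0478 -0.743
post 0.1133 -1.471
ptr 0.1476 -1.467
grip 0.0501 -0.709
post 0.1139 -1.446
ptr 0.1482 -1.448
t 10.375 p [ 0.5654 -0.0601  0.2599] f [ 0.02  0.48 -0.02] w 0.0516 jawyaw 1.652 x [-0.003  0.    -1.   ] y [-0.081  0.997  0.001] z [ 0.997  0.081 -0.002]
dtool units [0.12 2.03 0.86]
```

Emit:
carry_out:
  moves:
    - [[0,0.7,0.28,0,0,0,0.2],[0,0.7,0.28,0,0,0,0.2],[0,0.6,0.27,0,0,0,0.2],[0,0,0,0,0,0,0.2],[0.5,0,0,0,0,0,0.2],[0.5,0,0,0,0,0,0.2],[0.5,0,0,0,0,0,0.2],[0.32,0,0,0,0,0,0.2],[0,0,0,0,0,0,0.2]]

```text
time_s: 11.5
ee_pos: [0.5919, 0.0216, 0.1868]
tool_rot: [0.705, -0.028, 0.708, 0.029]
ft_force: [0.7, -0.7, 1.1]
grip_width: 0.0511
```

Run:
```python
from h import *
import cv2
rep(); goto([.5915,.0225,.187],1.652)
cv2.imwrite("pics/w5.png",vision.snapshot("wrist")[:,:,::-1])
```

```text
t 11.5 p [0.5919 0.0216 0.1868] f [ 0.65 -0.68  1.09] w 0.0511 jawyaw 1.651 x [-0.003 -0.    -1.   ] y [-0.081  0.997  0.   ] z [ 0.997  0.081 -0.003]
dtool units [-0.    0.02 -0.01]
  turn units yaw 1.65 [-0.   -0.02 -0.  ]
  turn units yaw 4.79 [18.   -0.    0.03]
```

View pics/w5.png

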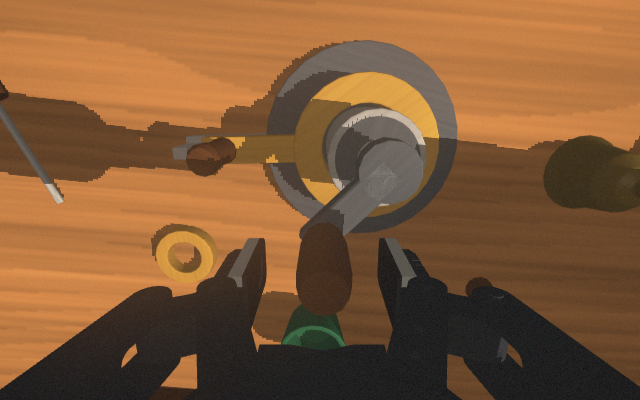

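Emit:
carry_out:
  moves:
    - [[0,0,0,0,0,0,-1],[0,0,0,0,0,0,-1],[0,0,0,0,0,0,-1],[0,0,0,0,0,0,-1],[0,0,0,0,0,0,-1],[0,0,0,0,0,0,-1],[0,0,0,0,0,0,-1]]
  newtons: 25

```text
time_s: 12.42
ee_pos: [0.5931, 0.022, 0.1884]
tool_rot: [0.707, -0.029, 0.706, 0.029]
ft_force: [0.6, -1.4, -0.2]
grip_width: 0.0219
```

Run:
```python
from h import *
rep()
o,r=state();P=o["ee_pos"][:2]
for A in([.556,.054],[.5555,.0545],[.554,.053]):
  A=np.array(A);d=P-A;print("radius",np.hypot(*d),"ang",np.arctan2(d[1],d[0]))
```

```text
t 12.425 p [0.5931 0.022  0.1884] f [ 0.62 -1.42 -0.17] w 0.0219 jawyaw 1.652 x [ 0. -0. -1.] y [-0.081  0.997 -0.   ] z [0.997 0.081 0.   ]
radius 0.04899039754116864 ang -0.7105773944967546
radius 0.04969555411121926 ang -0.7116410094405196
radius 0.04989674326793258 ang -0.669229680523383
```

```bash
cat >> h.py <<'E'
A0=np.array([.5565,.0535]); RG=.0483
def circ(th0,th1,n,yaw=1.652):
    t=np.linspace(th0,th1,n+1); P=A0+RG*np.c_[np.cos(t),np.sin(t)]; D=np.diff(P,axis=0)/.04
    ty=np.array([np.cos(yaw),np.sin(yaw)]); tz=np.array([np.sin(yaw),-np.cos(yaw)])
    for a,d in zip(t[1:],D): print(round(a,3),"y",round(d@ty,2),"z",round(d@tz,2))
    print("end",P[-1].round(4))
def ang():
    rep(); o,r=state(); d=o["ee_pos"][:2]-A0; print("grip ang",np.arctan2(d[1],d[0]).round(3),"r",np.hypot(*d).round(4))
E
python3 -c "
from h import *
circ(-.711,-.711+3.6,24)"
```

```text
-0.561 y 0.14 z 0.12
-0.411 y 0.15 z 0.1
-0.261 y 0.17 z 0.07
-0.111 y 0.17 z 0.05
0.039 y 0.18 z 0.02
0.189 y 0.18 z -0.01
0.339 y 0.18 z -0.03
0.489 y 0.17 z -0.06
0.639 y 0.16 z -0.08
0.789 y 0.15 z -0.11
0.939 y 0.13 z -0.13
1.089 y 0.11 z -0.15
1.239 y 0.08 z -0.16
1.389 y 0.06 z -0.17
1.539 y 0.03 z -0.18
1.689 y 0.01 z -0.18
1.839 y -0.02 z -0.18
1.989 y -0.05 z -0.17
2.139 y -0.07 z -0.17
2.289 y -0.1 z -0.15
2.439 y -0.12 z -0.14
2.589 y -0.14 z -0.12
2.739 y -0.15 z -0.1
2.889 y -0.17 z -0.07
end [0.5097 0.0656]
```

```bash
cat > look.py <<'E'
from h import *
import cv2,sys
ang(); F=[]
for i in range(4):
    s=vision.snapshot("scene"); F.append(sensors.get_obs()["ft_force"])
print("F",np.mean(F,0).round(2),"sd",np.std(F,0).round(2))
a=s[170:240,280:360,::-1];cv2.imwrite(f"pics/{sys.argv[1]}.png",cv2.resize(a,None,fx=8,fy=8,interpolation=cv2.INTER_CUBIC))
E
python3 look.py c0
```

```text
t 12.425 p [0.5931 0.022  0.1884] f [ 0.62 -1.42 -0.17] w 0.0219 jawyaw 1.652 x [ 0. -0. -1.] y [-0.081  0.997 -0.   ] z [0.997 0.081 0.   ]
grip ang -0.709 r 0.0483
F [ 0.22 -1.29 -0.11] sd [0.36 0.39 0.35]
```

Emit:
carry_out:
  moves:
    - [[0,0.14,0.12,0,0,0,-1],[0,0.15,0.1,0,0,0,-1],[0,0.17,0.07,0,0,0,-1],[0,0.17,0.05,0,0,0,-1],[0,0,0,0,0,0,-1]]

```text
time_s: 13.25
ee_pos: [0.6052, 0.05, 0.1885]
tool_rot: [0.707, -0.028, 0.706, 0.03]
ft_force: [2.4, 1.2, -0.0]
grip_width: 0.022
```

```bash
python3 look.py c1
```

```text
t 13.25 p [0.6052 0.05   0.1885] f [ 2.38  1.25 -0.01] w 0.022 jawyaw 1.652 x [ 0.001  0.002 -1.   ] y [-0.082  0.997  0.002] z [0.997 0.082 0.002]
grip ang -0.071 r 0.0488
F [2.39 2.32 0.28] sd [0.63 0.68 0.46]
```

View pics/c0.png

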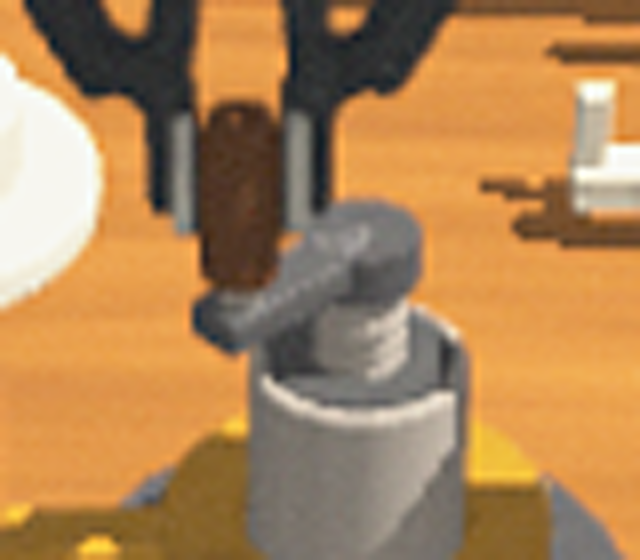

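View pics/c1.png

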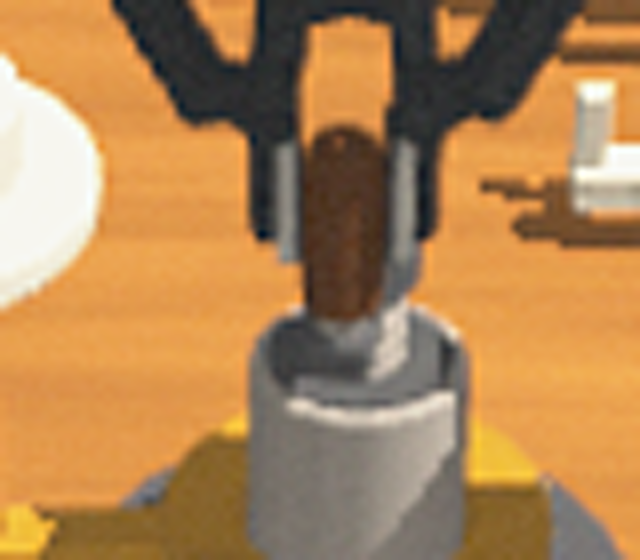

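Emit:
carry_out:
  moves:
    - [[0,0.18,0.02,0,0,0,-1],[0,0.18,-0.01,0,0,0,-1],[0,0.18,-0.03,0,0,0,-1],[0,0,0,0,0,0,-1]]

```text
time_s: 13.95
ee_pos: [0.6024, 0.0707, 0.1886]
tool_rot: [0.707, -0.028, 0.706, 0.029]
ft_force: [3.2, 1.9, 0.5]
grip_width: 0.0217
```

```bash
python3 look.py c2
```

```text
t 13.95 p [0.6024 0.0707 0.1886] f [3.22 1.88 0.48] w 0.0217 jawyaw 1.652 x [ 0.001  0.001 -1.   ] y [-0.081  0.997  0.001] z [0.997 0.081 0.001]
grip ang 0.359 r 0.049
F [3.57 3.1  0.54] sd [0.4  0.58 0.66]
```

View pics/c2.png

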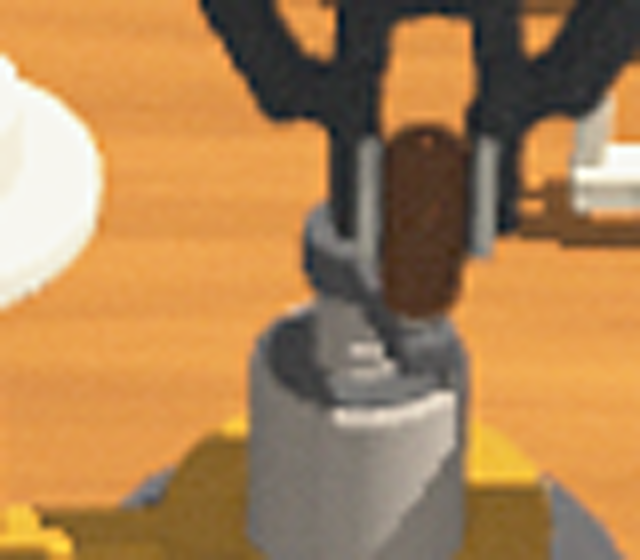

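Emit:
carry_out:
  moves:
    - [[0,0.17,-0.05,0,0,0,-1],[0,0.17,-0.07,0,0,0,-1],[0,0.15,-0.1,0,0,0,-1],[0,0,0,0,0,0,-1]]

```text
time_s: 14.65
ee_pos: [0.59, 0.0893, 0.188]
tool_rot: [0.706, -0.028, 0.708, 0.029]
ft_force: [0.6, 1.6, 0.1]
grip_width: 0.0219
```

```bash
python3 look.py c3
```

```text
t 14.65 p [0.59   0.0893 0.188 ] f [0.65 1.57 0.1 ] w 0.0219 jawyaw 1.652 x [-0.003  0.001 -1.   ] y [-0.081  0.997  0.001] z [ 0.997  0.081 -0.003]
grip ang 0.819 r 0.049
F [-0.52  2.36  0.99] sd [0.66 0.6  0.58]
```

View pics/c3.png

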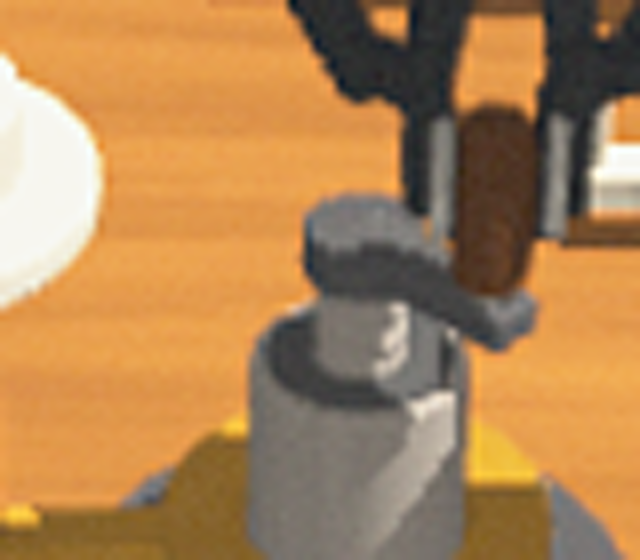

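Emit:
carry_out:
  moves:
    - [[0,0.14,-0.12,0,0,0,-1],[0,0.12,-0.14,0,0,0,-1],[0,0.1,-0.15,0,0,0,-1],[0,0,0,0,0,0,-1]]

```text
time_s: 15.35
ee_pos: [0.5724, 0.0999, 0.188]
tool_rot: [0.705, -0.03, 0.708, 0.028]
ft_force: [-2.1, -4.9, 1.0]
grip_width: 0.0217
```

```bash
python3 look.py c4
```

```text
t 15.35 p [0.5724 0.0999 0.188 ] f [-2.13 -4.88  0.99] w 0.0217 jawyaw 1.652 x [-0.003 -0.004 -1.   ] y [-0.081  0.997 -0.003] z [ 0.997  0.081 -0.003]
grip ang 1.24 r 0.049
F [-1.37 -5.05  1.14] sd [0.25 0.6  0.23]
```

View pics/c4.png

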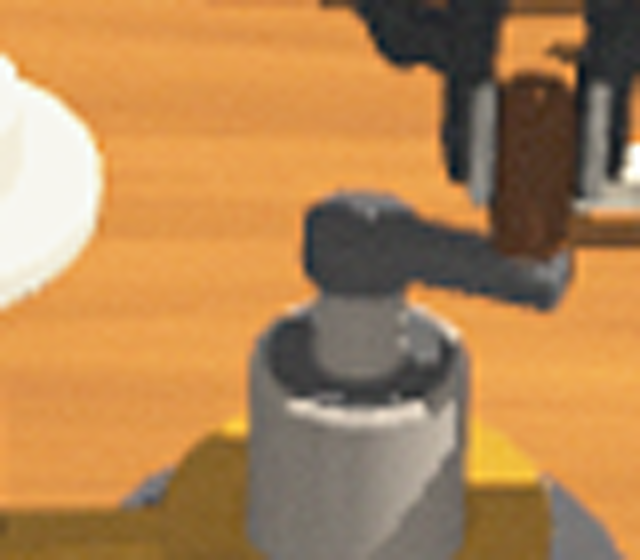

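```bash
python3 -c "
from h import *
from scipy.optimize import least_squares
P=np.array([(.5931,.022),(.6052,.050),(.6024,.0707),(.590,.0893),(.5724,.0999)])
s=least_squares(lambda c:np.hypot(*(P-c[:2]).T)-.048,[.556,.054]);print(s.x,s.fun)
import h; h.A0=s.x; h.RG=.048; h.ang()
circ(1.24,1.24+1.8,12)
o,r=state();h.goto([*(h.A0+.048*np.array([np.cos(1.39),np.sin(1.39)])),.188])
"
```

```text
[0.55738368 0.05417919] [ 7.44787021e-05 -1.39960175e-06 -4.78804328e-05 -6.98920204e-05
  1.23612780e-04]
t 15.55 p [0.5724 0.0998 0.1878] f [-1.13 -4.34  1.37] w 0.0219 jawyaw 1.652 x [-0.003 -0.003 -1.   ] y [-0.081  0.997 -0.003] z [ 0.997  0.081 -0.004]
grip ang 1.253 r 0.0481
1.39 y 0.06 z -0.17
1.54 y 0.03 z -0.18
1.69 y 0.01 z -0.18
1.84 y -0.02 z -0.18
1.99 y -0.05 z -0.17
2.14 y -0.07 z -0.16
2.29 y -0.1 z -0.15
2.44 y -0.12 z -0.14
2.59 y -0.14 z -0.12
2.74 y -0.15 z -0.1
2.89 y -0.17 z -0.07
3.04 y -0.17 z -0.05
end [0.5096 0.059 ]
dtool units [-0.    0.05 -0.16]
```

Emit:
carry_out:
  moves:
    - [[0,0.03,-0.17,0,0,0,-1],[0,0.02,-0.18,0,0,0,-1],[0,0,-0.18,0,0,0,-1],[0,0,0,0,0,0,-1]]

```text
time_s: 16.05
ee_pos: [0.5507, 0.1017, 0.1881]
tool_rot: [0.705, -0.029, 0.708, 0.029]
ft_force: [-0.6, -1.7, 0.8]
grip_width: 0.0218
```

```bash
sed -i 's/^A0=.*/A0=np.array([.5574,.0542]); RG=.048/' h.py; python3 look.py c5
```

```text
t 16.05 p [0.5507 0.1017 0.1881] f [-0.61 -1.73  0.81] w 0.0218 jawyaw 1.652 x [-0.003 -0.001 -1.   ] y [-0.081  0.997 -0.   ] z [ 0.997  0.081 -0.003]
grip ang 1.711 r 0.0479
F [-1.85 -3.26  0.66] sd [0.78 0.53 0.41]
```

View pics/c5.png

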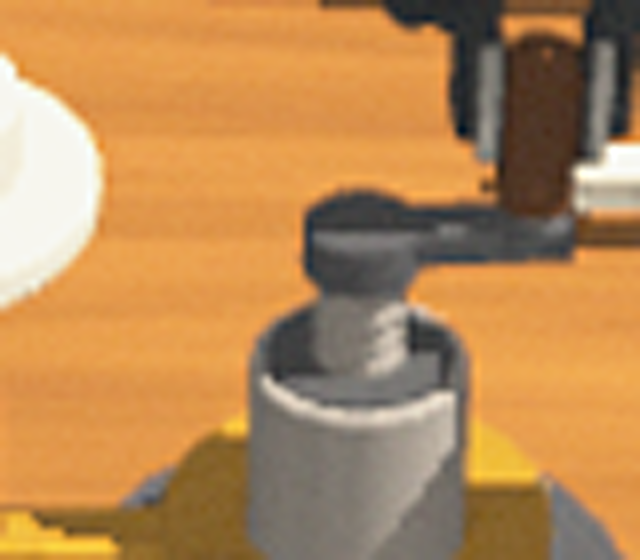

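Emit:
carry_out:
  moves:
    - [[0,-0.03,-0.18,0,0,0,-1],[0,-0.05,-0.17,0,0,0,-1],[0,-0.07,-0.16,0,0,0,-1],[0,0,0,0,0,0,-1]]

```text
time_s: 16.75
ee_pos: [0.531, 0.0941, 0.188]
tool_rot: [0.705, -0.029, 0.708, 0.029]
ft_force: [-1.6, 1.6, -1.0]
grip_width: 0.0221
```

```bash
python3 look.py c6
```

```text
t 16.75 p [0.531  0.0941 0.188 ] f [-1.6   1.59 -0.99] w 0.0221 jawyaw 1.652 x [-0.003 -0.    -1.   ] y [-0.081  0.997 -0.   ] z [ 0.997  0.081 -0.003]
grip ang 2.156 r 0.0478
F [-3.3   1.05 -0.67] sd [1.01 0.22 0.27]
```

View pics/c6.png

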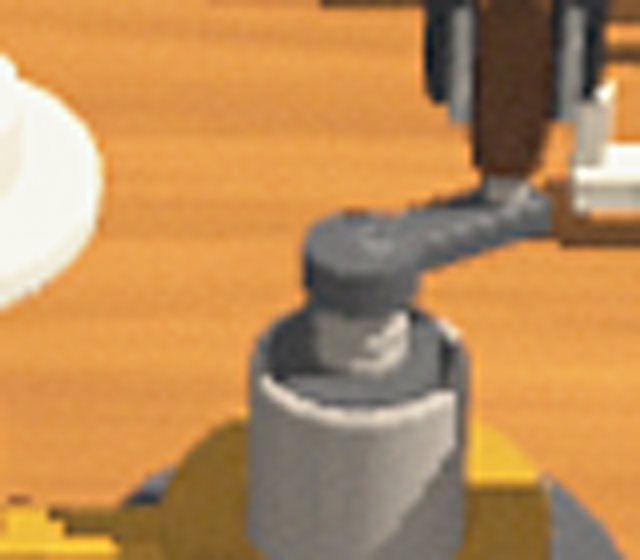

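```bash
python3 -c "
from h import *
circ(2.156,2.156-6.4,32)"
```

```text
1.956 y 0.09 z 0.22
1.756 y 0.05 z 0.23
1.556 y 0.0 z 0.24
1.356 y -0.05 z 0.24
1.156 y -0.09 z 0.22
0.956 y -0.13 z 0.2
0.756 y -0.17 z 0.17
0.556 y -0.2 z 0.13
0.356 y -0.22 z 0.09
0.156 y -0.24 z 0.04
-0.044 y -0.24 z -0.01
-0.244 y -0.23 z -0.05
-0.444 y -0.22 z -0.1
-0.644 y -0.19 z -0.14
-0.844 y -0.16 z -0.18
-1.044 y -0.12 z -0.2
-1.244 y -0.08 z -0.23
-1.444 y -0.03 z -0.24
-1.644 y 0.01 z -0.24
-1.844 y 0.06 z -0.23
-2.044 y 0.11 z -0.22
-2.244 y 0.15 z -0.19
-2.444 y 0.18 z -0.16
-2.644 y 0.21 z -0.12
-2.844 y 0.23 z -0.07
-3.044 y 0.24 z -0.03
-3.244 y 0.24 z 0.02
-3.444 y 0.23 z 0.07
-3.644 y 0.21 z 0.11
-3.844 y 0.19 z 0.15
-4.044 y 0.15 z 0.19
-4.244 y 0.11 z 0.21
end [0.5357 0.097 ]
```

Emit:
carry_out:
  moves:
    - [[0.01,0.09,0.22,0,0,0,-1],[0.01,0.05,0.23,0,0,0,-1],[0.01,0,0.24,0,0,0,-1],[0.01,-0.05,0.24,0,0,0,-1],[0.01,-0.09,0.22,0,0,0,-1],[0.01,-0.13,0.2,0,0,0,-1],[0.01,-0.17,0.17,0,0,0,-1],[0.01,-0.2,0.13,0,0,0,-1],[0,0,0,0,0,0,-1]]

```text
time_s: 18.08
ee_pos: [0.5997, 0.0773, 0.1844]
tool_rot: [0.705, -0.03, 0.708, 0.027]
ft_force: [-5.4, -5.4, 0.4]
grip_width: 0.0221
```

```bash
python3 look.py d1
```

```text
t 18.075 p [0.5997 0.0773 0.1844] f [-5.39 -5.36  0.41] w 0.0221 jawyaw 1.651 x [-0.003 -0.003 -1.   ] y [-0.08   0.997 -0.003] z [ 0.997  0.08  -0.003]
grip ang 0.5 r 0.0482
F [-5.53 -5.38 -0.3 ] sd [0.18 0.39 0.51]
```

View pics/d1.png

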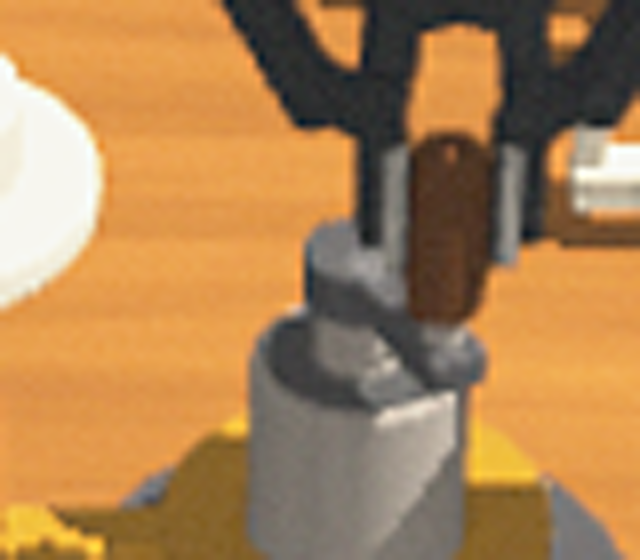

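Emit:
carry_out:
  moves:
    - [[0.01,-0.24,0.05,0,0,0,-1],[0.01,-0.24,0.04,0,0,0,-1],[0.01,-0.24,-0.01,0,0,0,-1],[0.01,-0.23,-0.05,0,0,0,-1],[0.01,-0.22,-0.1,0,0,0,-1],[0.01,-0.19,-0.14,0,0,0,-1],[0.01,-0.16,-0.18,0,0,0,-1],[0.01,-0.12,-0.2,0,0,0,-1],[0,0,0,0,0,0,-1]]

```text
time_s: 19.4
ee_pos: [0.5823, 0.0129, 0.1821]
tool_rot: [0.707, -0.028, 0.706, 0.029]
ft_force: [-3.1, 3.6, -0.9]
grip_width: 0.022
```

```bash
python3 look.py d2
```

```text
t 19.4 p [0.5823 0.0129 0.1821] f [-3.1   3.64 -0.92] w 0.022 jawyaw 1.651 x [ 0.     0.002 -1.   ] y [-0.08   0.997  0.002] z [0.997 0.08  0.001]
grip ang -1.028 r 0.0483
F [-3.52  3.29 -0.53] sd [0.06 0.2  0.66]
```

View pics/d2.png

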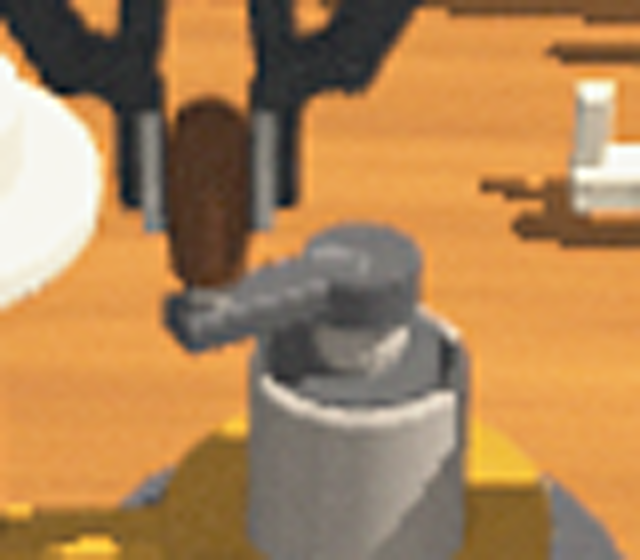

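Emit:
carry_out:
  moves:
    - [[0.01,-0.07,-0.24,0,0,0,-1],[0.01,-0.02,-0.24,0,0,0,-1],[0.01,0.02,-0.24,0,0,0,-1],[0.01,0.07,-0.23,0,0,0,-1],[0.01,0.11,-0.22,0,0,0,-1],[0.01,0.15,-0.19,0,0,0,-1],[0.01,0.18,-0.16,0,0,0,-1],[0.01,0.21,-0.12,0,0,0,-1],[0,0,0,0,0,0,-1]]

```text
time_s: 20.72
ee_pos: [0.5133, 0.035, 0.1785]
tool_rot: [0.706, -0.028, 0.707, 0.03]
ft_force: [-0.2, 4.3, 0.7]
grip_width: 0.0216
```

```bash
python3 look.py d3; python3 -c "
from h import *
circ(-2.644,-4.35,9)"
```

```text
t 20.725 p [0.5133 0.035  0.1785] f [-0.17  4.26  0.68] w 0.0216 jawyaw 1.652 x [-0.002  0.003 -1.   ] y [-0.082  0.997  0.003] z [ 0.997  0.082 -0.002]
grip ang -2.731 r 0.0481
F [-0.97  2.98 -0.  ] sd [0.21 0.28 0.43]
-2.834 y 0.22 z -0.07
-3.023 y 0.23 z -0.03
-3.213 y 0.23 z 0.01
-3.402 y 0.22 z 0.06
-3.592 y 0.21 z 0.1
-3.781 y 0.18 z 0.13
-3.971 y 0.16 z 0.17
-4.16 y 0.12 z 0.19
-4.35 y 0.08 z 0.21
end [0.5404 0.0991]
```

View pics/d3.png

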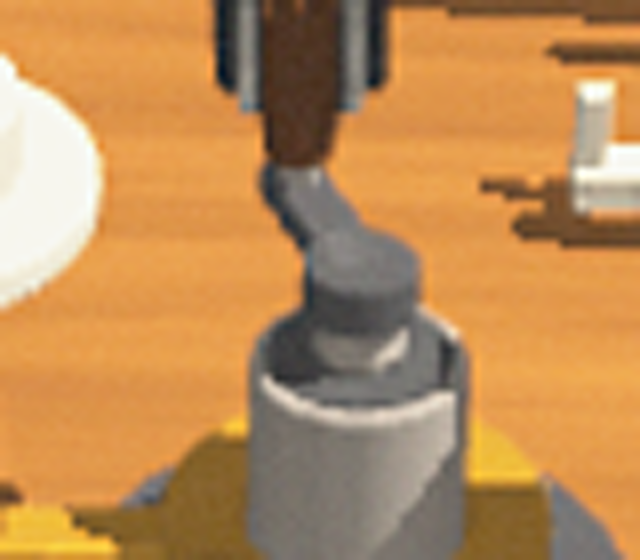

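Emit:
carry_out:
  moves:
    - [[0,0.23,-0.05,0,0,0,-1],[0,0.23,-0.01,0,0,0,-1],[0,0.23,0.03,0,0,0,-1],[0,0.22,0.07,0,0,0,-1],[0,0.2,0.11,0,0,0,-1],[0,0.17,0.15,0,0,0,-1],[0,0.14,0.18,0,0,0,-1],[0,0.1,0.2,0,0,0,-1],[0,0,0,0,0,0,-1],[0,0,0,0,0,0,-1]]

```text
time_s: 22.18
ee_pos: [0.5391, 0.0983, 0.1793]
tool_rot: [0.708, -0.027, 0.705, 0.03]
ft_force: [0.1, 6.1, -0.3]
grip_width: 0.0222
```

```bash
python3 look.py d4
```

```text
t 22.175 p [0.5391 0.0983 0.1793] f [ 0.09  6.09 -0.28] w 0.0222 jawyaw 1.652 x [ 0.004  0.004 -1.   ] y [-0.081  0.997  0.004] z [0.997 0.081 0.005]
grip ang 1.964 r 0.0477
F [-1.01  6.45 -0.47] sd [0.15 0.41 0.2 ]
```

View pics/d4.png

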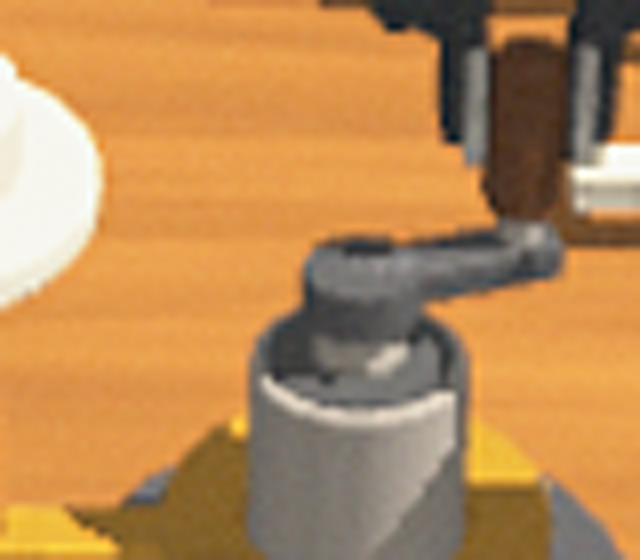

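Run:
```python
from h import *
import cv2
cv2.imwrite("pics/fin.png",vision.snapshot("scene")[:,:,::-1]); rep(); print(state()[0]["dq"].round(4))
```

```text
t 22.425 p [0.5391 0.0983 0.1794] f [-0.6   7.15 -1.11] w 0.0217 jawyaw 1.652 x [ 0.005  0.004 -1.   ] y [-0.081  0.997  0.004] z [0.997 0.081 0.005]
[0.0015 0.0005 0.0002 0.0011 0.0009 0.0003]
```

View pics/fin.png

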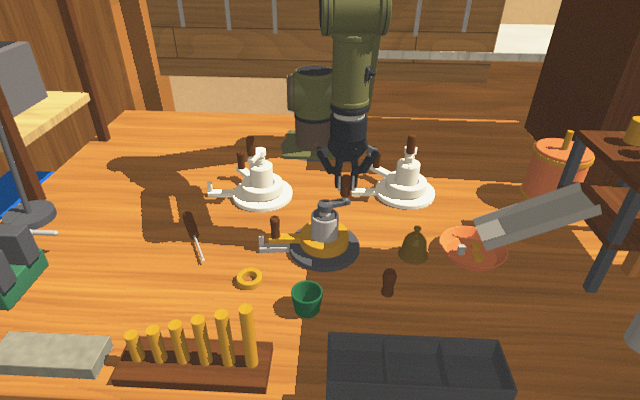

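The final scene picture shows the post at (275,228) over the tongue and pointer at (262,243). Bell, cup, handle, spacer, driver and pan are where they started, and the gripper still holds the crank grip at (347,187). Handing in.

```bash
python3 -c "
from rig import ctrl
print(ctrl.job_done())"
```

```text
the job is handed in; nothing more can be done
None
```

I handed the job in at about 22.4 s of the 72 s, still gripping the crank grip; no verdict is reported, so the result rests on my own checks.

- **Collar:** I swung it round by its post onto the tongue and let go. Afterwards, seen from the bolt axis, the post and pointer directions agreed within about 0.01 rad. The final scene picture still shows them in line.
- **Drop:** I turned the bolt backward until it dropped, about 0.39 to 0.46 turn back. I felt about 1.6 N of added downward pull and saw the crank hub sink by about 8 mm.
- **Forward turn:** I turned it forward about 6.24 ± 0.22 rad (0.96 to 1.03 turn) from the drop. The angle puts the depth at about 16 mm and the hub's height in the picture at about 17 mm. Both are inside the 14.2 to 17.6 mm window.
- **End state:** The arm is still with the grip held, jaws closed on it at 22 mm and set to 25 N. About 6 to 7 N of sideways force remains on the hand from a small error in where I commanded it around the circle.
- **Other things on the bench:** By eye, none of them has moved in the last picture.

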